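# Show a tin's seal to the inspection camera by a mirror

## Task

Stand the square tin upright in the middle of the small round post, with its paper seal facing the mirror, and let go of it. Then turn the mirror by the bar on its top until the inspection camera, looking into the mirror, looks right at the seal; the mirror springs back when released, so finish with the gripper still holding it at that angle. Leave the jar, the tub and the bowl where they are.

Things in the scene. Friction and masses are not known exactly. Their poses are not given: they have to be found in the camera images.
- tin_center (a point): Centre of the square metal tin (loose, 46 x 46 mm, 88 mm tall with its lid, about 0.16 kg, flat base 44 mm below this point). z up. Its +x points out of the side that bears the paper seal; a small white pour flap (22 x 12 mm, 7 mm high) stands on the lid at that same side, the only thing above the lid. It starts upright on the table.
- seal (a point): Centre of the round paper seal, 36 mm across, on the +x side of the tin, 42 mm above the tin's base; x points out of the seal.
- tin: The same tin; origin at the centre of its underside, axes as tin_center.
- post_top (a point): Centre of the flat top of the steel post: a disc 34 mm across, 60 mm above the table, on a 20 mm stem with an 80 mm round foot 8 mm high. Fixed to the table.
- post: The same fixed post; origin at the centre of its foot on the table.
- mirror: The turning mirror with its grip bar: origin on its axis at table height, axes as mirror_face. It turns about its upright axis only: at rest against a stop at the start, clockwise seen from above by up to 1.3 rad from there. A light spring (about 0.06 N m per rad) turns it back to the stop when let go.
- mirror_face (a point): Point of the reflecting face on the mirror's upright axis, at its mid height, 100 mm above the table. The mirror is 98 mm wide with its frame, and reaches from 61 to 139 mm above the table; x is level and points squarely out of the reflecting face, z up. The axis lies in the face.
- mirror_grip (a point): Middle of the black grip bar on top of the mirror, centred on the mirror's axis, 170 mm above the table: 12 mm thick along its x (the mirror's normal), 50 mm long along its y (along the mirror), from 152 to 188 mm above the table. It turns with the mirror; axes as mirror_face.
- camera_eye (a point): Lens of the small black inspection camera, 100 mm above the table, fixed on the same stand as the mirror, 190 mm from its axis and looking at mirror_face; body 40 mm wide and high, up to 120 mm above the table. A foot bar 10 mm high joins the two.
- sight (a point): The camera's line of sight after the mirror: origin at mirror_face, x level along the line as the mirror now throws it, z up. It turns twice as much as the mirror, and the mirror's normal always halves the angle between it and the line to the camera. A thin dark steel pointer, 115 mm long, under the mirror (32 mm above the table, geared to it) points along it. The seal is seen when this line falls on it.
- jar: Bystander: round glass jar, 58 mm across, 75 mm tall, origin under its centre. It may stand in either of two spots, the tin in the other.
- tub: Bystander: white round tub, 60 mm across, 85 mm tall, origin under its centre.
- bowl: Bystander: small steel bowl, 110 mm across, 45 mm tall, origin under its centre.
Mind the look-alikes: they are no part of the job. Leave any orange or pink look-alike of the tin alone.

How it is judged:
On the way, in this order (a step that is already met when the one before it is completed fails the run):
1. the tin stands released on the post, its seal facing the mirror (horizontal distance between tin_center and post_top below 0.012 m and z of tin_center in the frame of post_top between 0.038 and 0.05 m and angle between tin_center's own z axis and vertical below 0.1 rad and x of mirror_face in the frame of tin_center above 0.1 m and y of mirror_face in the frame of tin_center between -0.1 and 0.1 m and contact force between tin and the arm below 0.1 N and contact force between tin and the fingers below 0.1 N and contact force between tin and post above 0.5 N and linear speed of tin below 0.02 m/s), for 0.3 s.
2. the mirror is held so that the camera's line of sight falls on the seal (y of seal in the frame of sight between -0.018 and 0.018 m and x of seal in the frame of sight above 0.05 m and angular speed of mirror below 0.1 rad/s and contact force between mirror and the fingers above 0.5 N), for 0.5 s.
At the end, for the whole second after the job is handed in: Tin upright (0.1 rad), untouched, centred on the post within 12 mm, its sealed side towards the mirror (mirror axis within 100 mm of that side's square-out line); gripper on the mirror (over 0.5 N), mirror still (0.1 rad/s), reflected line of sight within 18 mm of the seal's centre (all of step 1 and all of step 2); the arm keeps its last pose, push and grip.
It fails at once if the round jar is moved more than 30 mm (distance of jar from where it was at the start of the episode above 0.03 m).
It fails at once if the white tub is moved more than 30 mm (distance of tub from where it was at the start of the episode above 0.03 m).
It fails at once if the steel bowl is moved more than 30 mm (distance of bowl from where it was at the start of the episode above 0.03 m).
It also fails if it takes over 54 s, if anything falls off the work surface, if the arm or the gripper's body presses on something with over 40 N, if the wrist force passes 120 N, or if a joint passes its speed limit or range.

## Robot

A 7-joint arm with a two-finger parallel gripper is mounted at the origin on the work surface. World frame = base frame: x ahead of the robot, y to its left, z up, the work surface at z = 0. Lengths are in m, angles in rad, forces in N, time in s.
With the tool pointing down it reaches from about 0.375 to 0.925 m from the base axis. Payload 3.1 kg.
Tool frame: the origin (TCP) lies on the centre line of the jaws, within the pads' length; the fingertips stand 22 mm ahead of it and the grasp point (between the pads) lies 3 mm ahead of it; z points along the fingers, y is the line along which they close (so a half turn about z gives the same grasp; the last joint's range is limited). The gripper opens to 85 mm and grips with 20 to 120 N. Pads are 22 mm wide; open, the fingers measure 114 mm over their backs; the gripper's body (76 mm by 85 mm) begins 54 mm behind the grasp point. The pads swing forward as they close: fully open they stand 13 mm farther back than shut.
Start: joints at [1.104, 0.383, 0.044, 1.598, -0.018, 1.161, -0.05], TCP at [0.234, -0.606, 0.253] pointing down, gripper open.
Joint ranges: [-2.61, 2.61], [-0.41, 2.15], [-1.48, 1.57], [0, 2.5], [-1.57, 4.71], [0.05, 1.97], [-2.85, 2.85]. Speed limits (rad/s): [2.79, 2.79, 3.14, 3.14, 3.14, 3.14, 3.14].

## Interface

Orientations are given as a unit quaternion [x, y, z, w].
In Python, from cell import * gives the robot as it stands.
- The arm moves only by the tool apply_moves, never from a script. Its argument "plan" is a list of rows, each an object of numbers: "fingers": the finger opening in mm, from 0 to 85.4; "x", "y", "z": the shift along the world's x, y, z in mm; "ax", "ay", "az": the turn, a rotation vector about the world's x, y, z in rad. In form: [{"fingers": .., "x": .., "y": .., "z": .., "ax": .., "ay": .., "az": ..}, ...]. A call has 1 to 8 rows; each row shifts and turns the commanded pose from where the row before left it; what a row does not reach is not made up. A row lasts 1/10 s, in which the tool goes at most 50 mm and 8.59 degrees, less where a joint would pass 70% of its speed; a pose out of reach is approached as far as the arm can. A call with a gripper value outside its range is refused whole. The fingers move at their own pace and stop on an object; the grip force is fixed at half the most. Time passes only in rows, so rows that do not move let the fingers close. It gives the time, the measured TCP pose, the force, the opening and the grip force at its end, in the units of the state.
- observe(): the state, without advancing time (a new reading comes with each control period).
- grab_frame(name): name is "scene" or "top" or "wrist"; returns the picture (384x512x3 uint8, red, green, blue); there is no depth.
- camera_info(name): a dict with "K" (3x3 intrinsics, pixels), "world_from_camera" (4x4, takes a point from camera to world coordinates). Camera axes: x right, y up, looking along -z (the intrinsics and any distortion apply to the point x, -y, -z); pixel columns grow to the right and rows downward; lengths in m; the calibration is good to about 2 mm. A picture is of the moment at which its call begins: read the wrist's pose just before it. camera_info takes no time and is no camera call; for the wrist camera it gives the pose at the moment of the call.
- job_done(): hands the job in; it is judged then, once.
Trained networks look in the newest picture that a camera, given by its name, has taken for a name from the list of things; names that differ only in an ending like _2 or _b are one class to them, and where a whole thing is asked for, a point or a joint stands for the part that bears it (a point fixed in the world has none). Each returns a list of dicts, best first, with "conf" (0 to 1); they miss things now and then, are a little off and sometimes report something else, mostly with a low value. They report only what shows in the picture. A call takes as long as a camera call. They do not tell look-alikes from the thing itself.
- spot_in(camera, name): "position" ([x, y, z] in m, in world coordinates, good to about 4 mm: the middle of the surface that is visible of it).
The state is a dict: "clock": time; "joints": joint angles; "dq": joint speeds; "tau": joint torques, N m; "ee_pos": TCP position; "ee_rot": TCP orientation; "ft_force": force on the tool from outside, world axes, zero at the start; "moment": the same for the moment, N m; "opening": finger opening in m; "finger_force": force on a finger pad.
Only numpy, scipy, OpenCV 4.12 (cv2) and the standard library are available. Lean on these libraries where they do the work, as an engineer would, in place of code of your own. Each camera call takes 0.05 s, during which the arm holds its last target. There are 200 camera calls.

## Working session

There is one attempt and no reset: what is moved stays moved. The work goes in short steps, Python scripts to look and compute and a tool call to move; the robot and the scene stay as the last step left them, time stands still between calls to the robot, and variables do not carry over. Pictures are saved under pics/ and viewed, at most 10 in all, crops included, and the job is handed in when it is done.

Besides the shell and the picture viewer there is one more tool, called as a command line: name --argument value ..., lists and objects as JSON in quotes. apply_moves: Moves the arm, as the interface text tells. Its arguments: {"type":"object","properties":{"plan":{"type":"array"}},"required":["plan"]}

```bash
mkdir -p pics; ls; python3 - <<'E'
from cell import *
import cv2,numpy as np
a=grab_frame("scene");b=grab_frame("top")
cv2.imwrite("pics/a.png",np.vstack([a,b])[:,:,::-1]) 
cv2.imwrite("pics/ab.png",cv2.resize(np.hstack([a,b])[:,:,::-1],None,fx=.78,fy=.78))
cv2.imwrite("pics/scene.png",a[:,:,::-1]);cv2.imwrite("pics/top.png",b[:,:,::-1])
s=observe();print(s["clock"],s["ee_pos"],s["ee_rot"],s["opening"])
for n in ["tin_center","seal","post_top","mirror_face","mirror_grip","camera_eye","jar","tub","bowl"]:
  for c in ["scene","top"]:
    print(n,c,[(np.round(d["position"],3).tolist(),round(d["conf"],2)) for d in spot_in(c,n)][:4])
for c in ["scene","top"]:
  i=camera_info(c);print(np.round(i["world_from_camera"],3).tolist(),i["K"], [k for k in i])
E
```

```text
pics
0.1 [ 0.23402663 -0.60554291  0.25200191] [ 9.83039004e-01  1.83392660e-01 -2.91064138e-04 -1.16831752e-03] 0.08562326112074856
tin_center scene [([0.35, 0.346, 0.071], 0.85), ([0.448, 0.301, 0.067], 0.83), ([0.543, 0.35, 0.073], 0.82), ([0.482, 0.15, 0.012], 0.62)]
tin_center top [([0.43, 0.302, 0.088], 0.86), ([0.525, 0.349, 0.088], 0.71), ([0.336, 0.348, 0.087], 0.58)]
seal scene [([0.449, 0.299, 0.067], 0.89), ([0.349, 0.347, 0.072], 0.78), ([0.543, 0.349, 0.073], 0.68), ([0.66, -0.066, 0.133], 0.67)]
seal top [([0.433, 0.304, 0.081], 0.75), ([0.338, 0.349, 0.091], 0.6), ([0.528, 0.352, 0.089], 0.59)]
post_top scene [([0.48, 0.149, 0.012], 0.69)]
post_top top [([0.469, 0.152, 0.011], 0.93)]
mirror_face scene [([0.659, -0.068, 0.132], 0.7)]
mirror_face top [([0.65, -0.064, 0.14], 0.76)]
mirror_grip scene [([0.662, -0.067, 0.133], 0.95)]
mirror_grip top [([0.644, -0.061, 0.139], 0.55)]
camera_eye scene [([0.613, -0.115, 0.012], 0.92)]
camera_eye top [([0.601, -0.121, 0.011], 0.9)]
jar scene [([0.635, 0.242, 0.067], 0.89), ([0.45, 0.302, 0.064], 0.46)]
jar top [([0.618, 0.244, 0.071], 0.78), ([0.648, -0.065, 0.137], 0.46)]
tub scene [([0.396, -0.331, 0.078], 0.82)]
tub top [([0.378, -0.327, 0.087], 0.88)]
bowl scene [([0.698, -0.317, 0.019], 0.85)]
bowl top [([0.712, -0.319, 0.022], 0.64)]
[[0.221, -0.845, 0.486, 1.038], [0.975, 0.185, -0.121, -0.121], [0.012, 0.501, 0.865, 0.975], [0.0, 0.0, 0.0, 1.0]] [[359.62982404   0.         254.03792191]
 [  0.         359.62982404 192.18257729]
 [  0.           0.           1.        ]] ['K', 'world_from_camera']
[[0.015, 0.986, -0.166, 0.348], [-1.0, 0.013, -0.016, 0.001], [-0.014, 0.166, 0.986, 1.227], [0.0, 0.0, 0.0, 1.0]] [[364.93579774   0.         254.67507286]
 [  0.         364.93579774 190.80093271]
 [  0.           0.           1.        ]] ['K', 'world_from_camera']
```

View pics/scene.png

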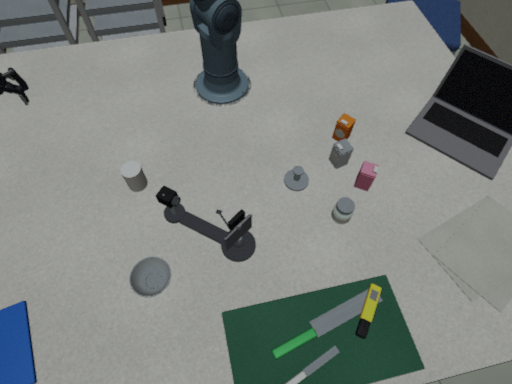

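View pics/top.png

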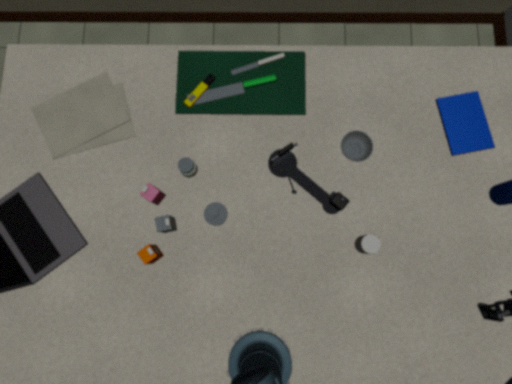

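Three tin-shaped things: orange (scene 344,127), grey metal (341,153), pink (366,176). The grey one fits (plain metal tin, and the task says leave orange/pink). Post is at scene (296,178) / top (215,213), the mirror at (238,235) / (285,160), its camera at (168,197) / (338,202), the jar at (344,210). I'll confirm with an enlarged crop.

```bash
python3 - <<'E'
import cv2,numpy as np
a=cv2.imread("pics/scene.png");b=cv2.imread("pics/top.png")
z=lambda i,x,y,w,h,f:cv2.resize(i[y:y+h,x:x+w],None,fx=f,fy=f,interpolation=cv2.INTER_CUBIC)
# left: tins ; right: mirror
L=np.vstack([z(a,320,110,66,50,6),z(b,135,180,66,50,6)])
R=np.vstack([z(a,155,180,110,83,3.6),z(b,260,135,110,83,3.6)])
R=cv2.resize(R,(396,600))
cv2.imwrite("pics/crop1.png",np.hstack([L,R]))
E
```

```text
(no output)
```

View pics/crop1.png

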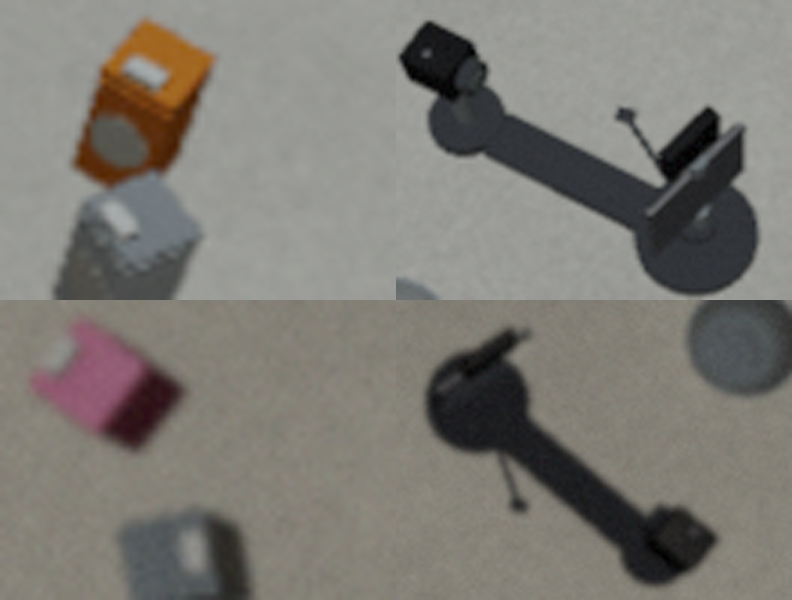

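The crop confirms the grey tin, with its flap at the −y edge of the lid (top view 167,222). The mirror bar and pointer are seen too: pointer tip at about top (294,192). I'll set out, going around the base.

apply_moves --plan '[{"x":20,"y":45,"z":5,"fingers":85},{"x":20,"y":45,"z":5,"fingers":85},{"x":20,"y":45,"z":5,"fingers":85},{"x":20,"y":45,"z":5,"fingers":85},{"x":20,"y":45,"z":5,"fingers":85},{"x":20,"y":45,"z":0,"fingers":85},{"x":20,"y":45,"z":0,"fingers":85},{"x":20,"y":45,"z":0,"fingers":85}]'

```text
$.plan[0]: bad value
```

apply_moves --plan '[{"x":15,"y":45,"az":-0.05,"fingers":85},{"x":15,"y":45,"az":-0.05,"fingers":85},{"x":10,"y":45,"az":-0.05,"fingers":85},{"x":5,"y":45,"az":-0.05,"fingers":85},{"x":0,"y":45,"az":-0.05,"fingers":85},{"x":0,"y":40,"az":-0.05,"fingers":85},{"x":0,"y":40,"fingers":85},{"fingers":85}]'

```text
$.plan[0]: bad value
```

```bash
python3 - <<'E'
from cell import *
import cv2,numpy as np
i=camera_info("wrist");s=observe()
a=grab_frame("wrist");cv2.imwrite("pics/w1.png",a[:,:,::-1])
print(s["clock"],s["ee_pos"],s["ee_rot"],s["joints"],i)
for n in ["tin_center","post_top"]:
    print(n,[(np.round(d["position"],3).tolist(),round(d["conf"],2)) for d in spot_in("wrist",n)][:4])
E
```

```text
1.0 [ 0.23434593 -0.60630008  0.25330868] [9.83044121e-01 1.83369181e-01 1.38652001e-05 1.12123668e-05] [ 1.10419758  0.38286424  0.04390301  1.5978649  -0.01789877  1.16122758
 -0.04991771] {'K': array([[285.44430518,   0.        , 253.82289311],
       [  0.        , 285.44430518, 193.91208734],
       [  0.        ,   0.        ,   1.        ]]), 'world_from_camera': array([[ 3.60050369e-01,  8.90551206e-01,  2.77996909e-01,
         3.04513198e-01],
       [-9.32932633e-01,  3.43483286e-01,  1.07962654e-01,
        -5.76894993e-01],
       [ 6.58979598e-04, -2.98224382e-01,  9.54495565e-01,
         3.74932372e-01],
       [ 0.00000000e+00,  0.00000000e+00,  0.00000000e+00,
         1.00000000e+00]])}
tin_center []
post_top []
```

View pics/w1.png

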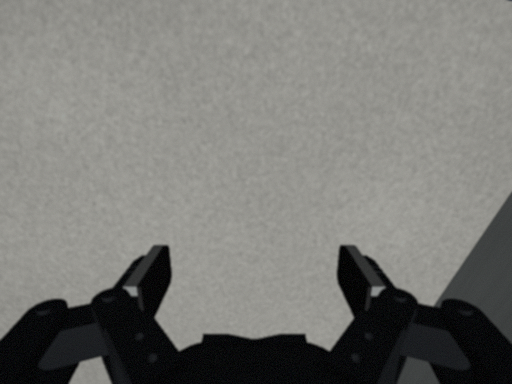

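apply_moves --plan '[{"x":20,"y":45,"z":5,"ax":0,"ay":0,"az":0,"fingers":85},{"x":20,"y":45,"z":5,"ax":0,"ay":0,"az":0,"fingers":85},{"x":20,"y":45,"z":5,"ax":0,"ay":0,"az":0,"fingers":85},{"x":20,"y":45,"z":5,"ax":0,"ay":0,"az":0,"fingers":85},{"x":20,"y":45,"z":5,"ax":0,"ay":0,"az":0,"fingers":85},{"x":20,"y":45,"z":0,"ax":0,"ay":0,"az":0,"fingers":85},{"x":20,"y":45,"z":0,"ax":0,"ay":0,"az":0,"fingers":85},{"x":20,"y":45,"z":0,"ax":0,"ay":0,"az":0,"fingers":85}]'

```text
clock: 1.95
ee_pos: [0.3949, -0.2445, 0.2788]
ee_rot: [0.983, 0.183, 0.0, 0.001]
ft_force: [0.9, 0.9, 0.6]
opening: 0.0851
finger_force: 0.0
```

apply_moves --plan '[{"x":10,"y":45,"z":0,"ax":0,"ay":0,"az":-0.05,"fingers":85},{"x":10,"y":45,"z":0,"ax":0,"ay":0,"az":-0.05,"fingers":85},{"x":5,"y":45,"z":0,"ax":0,"ay":0,"az":-0.05,"fingers":85},{"x":0,"y":45,"z":0,"ax":0,"ay":0,"az":-0.05,"fingers":85},{"x":0,"y":45,"z":0,"ax":0,"ay":0,"az":-0.05,"fingers":85},{"x":0,"y":45,"z":0,"ax":0,"ay":0,"az":-0.05,"fingers":85},{"x":0,"y":45,"z":0,"ax":0,"ay":0,"az":0,"fingers":85},{"x":0,"y":45,"z":0,"ax":0,"ay":0,"az":0,"fingers":85}]'

```text
clock: 2.75
ee_pos: [0.4192, 0.1154, 0.2787]
ee_rot: [0.999, 0.034, 0.001, 0.0]
ft_force: [-0.1, -0.6, -0.5]
opening: 0.0853
finger_force: 0.0
```

```bash
cat > h.py <<'E'
from cell import *
import cv2,numpy as np
def look(f):
    i=camera_info("wrist");a=grab_frame("wrist");cv2.imwrite("pics/%s.png"%f,a[:,:,::-1])
    np.savez("pics/%s.npz"%f,K=i["K"],T=i["world_from_camera"])
    return a
def load(f):
    if f in("scene","top"):
        i=camera_info(f);return i["K"],i["world_from_camera"]
    d=np.load("pics/%s.npz"%f);return d["K"],d["T"]
def ray(f,u,v):
    K,T=load(f);d=np.linalg.inv(K)@[u,v,1];d=T[:3,:3]@(d*[1,-1,-1]);return T[:3,3],d/np.linalg.norm(d)
def onz(f,u,v,z):
    o,d=ray(f,u,v);return o+d*(z-o[2])/d[2]
def tri(*p):
    A=np.zeros((3,3));b=np.zeros(3)
    for q in p:
        o,d=ray(*q);M=np.eye(3)-np.outer(d,d);A+=M;b+=M@o
    return np.linalg.solve(A,b)
def spots(c,*ns):
    for n in ns: print(c,n,[(np.round(d["position"],3).tolist(),round(d["conf"],2)) for d in spot_in(c,n)][:3])
E
python3 - <<'E'
from h import *
look("w2");spots("wrist","tin_center","post_top")
E
```

```text
wrist tin_center [([0.524, 0.342, 0.083], 0.78), ([0.437, 0.291, 0.082], 0.75)]
wrist post_top [([0.475, 0.152, 0.009], 0.6)]
```

apply_moves --plan '[{"x":-15,"y":45,"z":0,"ax":0,"ay":0,"az":0,"fingers":85},{"x":-15,"y":45,"z":0,"ax":0,"ay":0,"az":0,"fingers":85},{"x":0,"y":40,"z":0,"ax":0,"ay":0,"az":0,"fingers":85},{"x":0,"y":0,"z":0,"ax":0,"ay":0,"az":0,"fingers":85},{"x":0,"y":0,"z":0,"ax":0,"ay":0,"az":0,"fingers":85}]'

```text
clock: 3.4
ee_pos: [0.3896, 0.2431, 0.2782]
ee_rot: [0.999, 0.035, -0.0, 0.0]
ft_force: [-0.0, -0.2, 0.3]
opening: 0.0845
finger_force: 0.0
```

```bash
python3 - <<'E'
from h import *
look("w3");spots("wrist","tin_center","post_top")
a=cv2.imread("pics/w2.png");b=cv2.imread("pics/w3.png")
cv2.imwrite("pics/w23.png",np.vstack([np.hstack([a,b])])) 
h=np.vstack([a[:300],b[:300]]);cv2.imwrite("pics/w23.png",h)
E
```

```text
wrist tin_center [([0.526, 0.35, 0.09], 0.94), ([0.344, 0.343, 0.088], 0.75), ([0.436, 0.308, 0.083], 0.64)]
wrist post_top [([0.473, 0.16, 0.007], 0.94)]
```

View pics/w23.png

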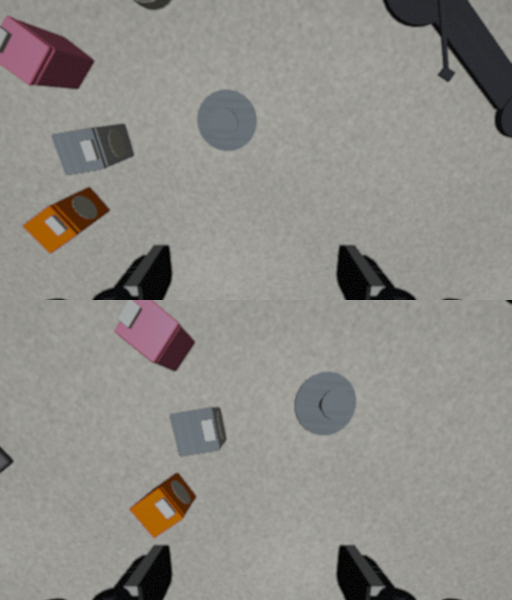

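Both views show the grey tin's lid (w2 centre about 79,152; w3 195,132) with its flap to the right and the seal on that side. The post's foot is at (227,120) in w2 and (325,103) in w3, and the pointer tip at w2 (446,73).

```bash
python3 - <<'E'
from h import *
print("lid",tri(("w2",79,152),("w3",195,132)))
print("disc",tri(("w2",222,121),("w3",335,104)), onz("w2",222,121,.06),onz("w3",335,104,.06))
print("foot",onz("w2",227,120,.005),onz("w3",325,103,.005),tri(("w2",227,120),("w3",325,103)))
c=np.array([onz("w3",*p,.088)[:2] for p in [(170,113),(211,108),(219,150),(179,156)]])
print(c,c.mean(0))
for v in (c[1]-c[0],c[2]-c[3],c[3]-c[0],c[2]-c[1]): print(np.linalg.norm(v),np.degrees(np.arctan2(v[1],v[0])))
# refine post circles by edge detection: Otsu on gray
print("tip",onz("w2",446,73,.032),onz("top",293.9,192,.032))
E
```

```text
lid [0.43214908 0.31128206 0.08581851]
disc [0.47305288 0.1576874  0.05806199] [0.47425101 0.15771263 0.06      ] [0.47192974 0.15797538 0.06      ]
foot [0.47281153 0.15672104 0.005     ] [0.47342802 0.15635861 0.005     ] [0.47314366 0.15665136 0.00648328]
[[0.45046585 0.33726497]
 [0.45846198 0.29441348]
 [0.41512158 0.28464274]
 [0.4055232  0.32825197]] [0.43239316 0.31114329]
0.043591144794303156 -79.43011265021566
0.044653036229496415 -77.58713106173997
0.04583749421491182 -168.66007609787323
0.04442811754730629 -167.2955211520197
tip [ 0.54647892 -0.10464795  0.032     ] [ 0.54586695 -0.10895451  0.032     ]
```

apply_moves --plan '[{"x":21,"y":34,"z":0,"ax":0,"ay":0,"az":0.07,"fingers":85},{"x":21,"y":34,"z":0,"ax":0,"ay":0,"az":0.07,"fingers":85},{"x":0,"y":0,"z":-40,"ax":0,"ay":0,"az":0,"fingers":85},{"x":0,"y":0,"z":-40,"ax":0,"ay":0,"az":0,"fingers":85},{"x":0,"y":0,"z":-20,"ax":0,"ay":0,"az":0,"fingers":85},{"x":0,"y":0,"z":0,"ax":0,"ay":0,"az":0,"fingers":85}]'

```text
clock: 4.15
ee_pos: [0.43, 0.3075, 0.1743]
ee_rot: [0.995, 0.103, -0.004, 0.002]
ft_force: [0.4, -0.8, -0.3]
opening: 0.0849
finger_force: 0.0
```

```bash
python3 - <<'E'
from h import *
a=look("w4");spots("wrist","tin_center","seal");s=observe();print(s["ee_pos"],s["ee_rot"])
E
```

```text
wrist tin_center [([0.528, 0.354, 0.09], 0.63), ([0.444, 0.307, 0.088], 0.62), ([0.347, 0.348, 0.075], 0.58)]
wrist seal [([0.528, 0.357, 0.089], 0.95), ([0.35, 0.347, 0.076], 0.79), ([0.44, 0.31, 0.09], 0.77)]
[0.43265831 0.31135542 0.17945961] [ 9.94653044e-01  1.03267912e-01  1.00352059e-03 -2.31307111e-04]
```

View pics/w4.png

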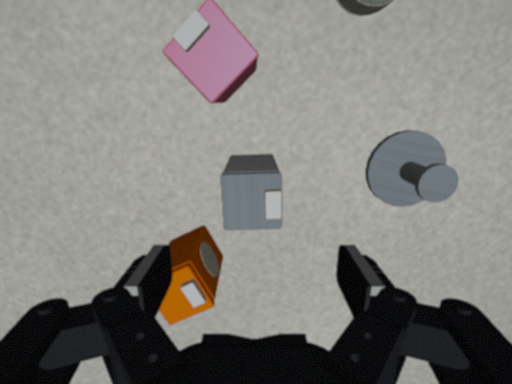

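Close up, the lid is centred at (252,201), square to the fingers, with the flap to the right. The post disc is at (437,183).

```bash
python3 - <<'E'
from h import *
c=np.array([onz("w4",*p,.088)[:2] for p in [(221,174),(281,172),(282,229),(223,231)]])
print(c.mean(0))
for v in (c[1]-c[0],c[2]-c[3]): print(np.linalg.norm(v),np.degrees(np.arctan2(v[1],v[0])))
print(tri(("w2",222,121),("w3",335,104),("w4",437,183)),onz("w4",437,183,.06))
print(tri(("w2",79,152),("w3",195,132),("w4",252,201.5)))
E
```

```text
[0.43250286 0.31133029]
0.04473541218943118 -76.34449449157637
0.04693301315889393 -76.23993217417204
[0.47282366 0.15778923 0.06029699] [0.47221751 0.15730228 0.06      ]
[0.43226116 0.31123539 0.08577146]
```

apply_moves --plan '[{"x":0,"y":0,"z":-40,"ax":0,"ay":0,"az":0.02,"fingers":85},{"x":0,"y":0,"z":-40,"ax":0,"ay":0,"az":0,"fingers":85},{"x":0,"y":0,"z":-32,"ax":0,"ay":0,"az":0,"fingers":85},{"x":0,"y":0,"z":0,"ax":0,"ay":0,"az":0,"fingers":85},{"x":0,"y":0,"z":0,"ax":0,"ay":0,"az":0,"fingers":30},{"x":0,"y":0,"z":0,"ax":0,"ay":0,"az":0,"fingers":30},{"x":0,"y":0,"z":0,"ax":0,"ay":0,"az":0,"fingers":30},{"x":0,"y":0,"z":0,"ax":0,"ay":0,"az":0,"fingers":30}]'

```text
clock: 5.1
ee_pos: [0.4335, 0.3126, 0.069]
ee_rot: [0.993, 0.114, 0.002, -0.0]
ft_force: [-0.0, -2.0, 6.7]
opening: 0.0454
finger_force: 63.5
```

apply_moves --plan '[{"x":0,"y":0,"z":0,"ax":0,"ay":0,"az":0,"fingers":30},{"x":0,"y":0,"z":0,"ax":0,"ay":0,"az":0,"fingers":30},{"x":0,"y":0,"z":0,"ax":0,"ay":0,"az":0,"fingers":30},{"x":0,"y":0,"z":0,"ax":0,"ay":0,"az":0,"fingers":30}]'

```text
clock: 5.5
ee_pos: [0.4335, 0.3126, 0.069]
ee_rot: [0.993, 0.114, 0.002, -0.0]
ft_force: [-0.2, -1.8, 6.4]
opening: 0.0452
finger_force: 63.5
```

apply_moves --plan '[{"x":0,"y":0,"z":20,"ax":0,"ay":0,"az":0,"fingers":30},{"x":0,"y":0,"z":35,"ax":0,"ay":0,"az":0,"fingers":30},{"x":0,"y":0,"z":35,"ax":0,"ay":0,"az":0,"fingers":30},{"x":5,"y":-20,"z":0,"ax":0,"ay":0,"az":0.075,"fingers":30},{"x":10,"y":-35,"z":0,"ax":0,"ay":0,"az":0.095,"fingers":30},{"x":10,"y":-40,"z":0,"ax":0,"ay":0,"az":0.095,"fingers":30},{"x":10,"y":-40,"z":0,"ax":0,"ay":0,"az":0.095,"fingers":30},{"x":5,"y":-20,"z":0,"ax":0,"ay":0,"az":0.095,"fingers":30}]'

```text
clock: 6.3
ee_pos: [0.4724, 0.1519, 0.1566]
ee_rot: [0.942, 0.335, -0.0, 0.002]
ft_force: [0.3, 1.4, -2.1]
opening: 0.0457
finger_force: 63.3
```

apply_moves --plan '[{"x":0,"y":0,"z":0,"ax":0,"ay":0,"az":0,"fingers":30},{"x":0,"y":0,"z":0,"ax":0,"ay":0,"az":0,"fingers":30},{"x":0,"y":0,"z":0,"ax":0,"ay":0,"az":0,"fingers":30}]'

```text
clock: 6.6
ee_pos: [0.471, 0.1583, 0.1569]
ee_rot: [0.942, 0.336, 0.001, -0.0]
ft_force: [-0.1, 0.7, -1.7]
opening: 0.0458
finger_force: 63.3
```

```bash
python3 - <<'E'
from h import *
look("w5")
b=grab_frame("scene");cv2.imwrite("pics/s5.png",b[:,:,::-1])
z=cv2.resize(b[130:220,250:350,::-1],(400,360),interpolation=cv2.INTER_CUBIC)
a=cv2.resize(cv2.imread("pics/w5.png"),None,fx=.78,fy=.78)
c=np.zeros((360,800,3),np.uint8);c[:a.shape[0],:a.shape[1]]=a;c[:,400:]=z
cv2.imwrite("pics/c5.png",c)
s=observe();print(s["clock"],s["ee_pos"],s["ee_rot"],s["ft_force"],s["joints"])
E
```

```text
6.7 [0.47088961 0.15856745 0.15667132] [ 9.41652028e-01  3.36587592e-01  4.17457968e-04 -2.76806743e-04] [-0.02137275 -0.1079471  -2.76261641] [ 0.38625974  0.34206064 -0.89630012  2.01259572  0.33081963  0.93608894
 -1.56561949]
```

View pics/c5.png

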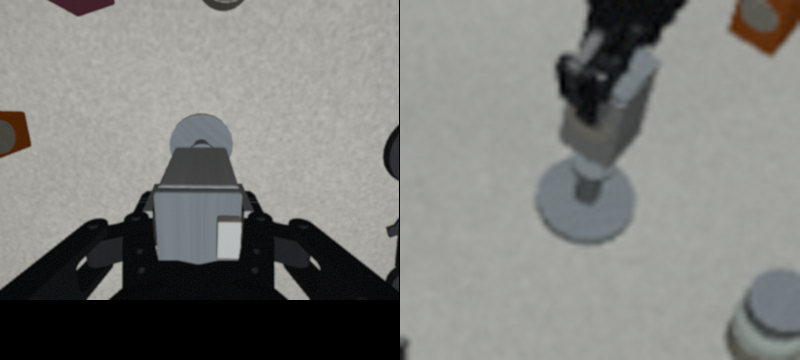

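Tin is held square over the post, with the flap on the mirror side. Its lid is centred near w5 (255,287).

```bash
python3 - <<'E'
from h import *
for p in [(155,188),(241,187),(245,262),(157,259),(199.5,224)]: print(onz("w5",p[0]/.78,p[1]/.78,.1757))
E
```

```text
[0.47515249 0.1926286  0.1757    ]
[0.50332377 0.15902198 0.1757    ]
[0.46982139 0.12519231 0.1757    ]
[0.43966077 0.16547661 0.1757    ]
[0.47295644 0.16146287 0.1757    ]
```

apply_moves --plan '[{"x":2,"y":0,"z":-10,"ax":0,"ay":0,"az":0,"fingers":30},{"x":0,"y":-1,"z":-10,"ax":0,"ay":0,"az":0,"fingers":30},{"x":0,"y":0,"z":0,"ax":0,"ay":0,"az":0,"fingers":30},{"x":0,"y":0,"z":0,"ax":0,"ay":0,"az":0,"fingers":30}]'

```text
clock: 7.1
ee_pos: [0.4726, 0.1557, 0.1354]
ee_rot: [0.942, 0.336, -0.001, -0.0]
ft_force: [-0.5, -0.0, -1.2]
opening: 0.0453
finger_force: 63.4
```

apply_moves --plan '[{"x":0,"y":0,"z":-4,"ax":0,"ay":0,"az":0,"fingers":30},{"x":0,"y":0,"z":-2,"ax":0,"ay":0,"az":0,"fingers":30},{"x":0,"y":0,"z":0,"ax":0,"ay":0,"az":0,"fingers":30},{"x":0,"y":0,"z":0,"ax":0,"ay":0,"az":0,"fingers":30}]'

```text
clock: 7.5
ee_pos: [0.4734, 0.1557, 0.1303]
ee_rot: [0.942, 0.335, 0.0, -0.0]
ft_force: [-1.0, -0.9, -1.7]
opening: 0.0454
finger_force: 63.4
```

apply_moves --plan '[{"x":0,"y":1,"z":-1,"ax":0,"ay":0,"az":0,"fingers":30},{"x":0,"y":0,"z":-1,"ax":0,"ay":0,"az":0,"fingers":30},{"x":0,"y":0,"z":0,"ax":0,"ay":0,"az":0,"fingers":30},{"x":0,"y":0,"z":0,"ax":0,"ay":0,"az":0,"fingers":30}]'

```text
clock: 7.9
ee_pos: [0.4737, 0.157, 0.1289]
ee_rot: [0.942, 0.335, 0.0, 0.0]
ft_force: [-2.5, -0.7, 4.4]
opening: 0.0456
finger_force: 63.3
```

Contact with the post is felt (+4.4 N), so I'll release.

apply_moves --plan '[{"x":0,"y":0,"z":0,"ax":0,"ay":0,"az":0,"fingers":50},{"x":0,"y":0,"z":0,"ax":0,"ay":0,"az":0,"fingers":60},{"x":0,"y":0,"z":0,"ax":0,"ay":0,"az":0,"fingers":85},{"x":0,"y":0,"z":0,"ax":0,"ay":0,"az":0,"fingers":85},{"x":0,"y":0,"z":0,"ax":0,"ay":0,"az":0,"fingers":85},{"x":0,"y":0,"z":20,"ax":0,"ay":0,"az":0,"fingers":85},{"x":0,"y":0,"z":35,"ax":0,"ay":0,"az":0,"fingers":85},{"x":0,"y":0,"z":45,"ax":0,"ay":0,"az":0,"fingers":85}]'

```text
clock: 8.7
ee_pos: [0.4716, 0.156, 0.2275]
ee_rot: [0.942, 0.335, -0.002, -0.001]
ft_force: [1.8, -0.7, 0.2]
opening: 0.0849
finger_force: 0.0
```

apply_moves --plan '[{"x":0,"y":0,"z":40,"ax":0,"ay":0,"az":0,"fingers":85},{"x":10,"y":-10,"z":10,"ax":0,"ay":0,"az":0.1,"fingers":85},{"x":10,"y":-20,"z":0,"ax":0,"ay":0,"az":0.14,"fingers":85},{"x":10,"y":-20,"z":0,"ax":0,"ay":0,"az":0.14,"fingers":85},{"x":0,"y":-30,"z":0,"ax":0,"ay":0,"az":0.14,"fingers":85},{"x":0,"y":-40,"z":0,"ax":0,"ay":0,"az":0.14,"fingers":85},{"x":0,"y":0,"z":0,"ax":0,"ay":0,"az":0,"fingers":85},{"x":0,"y":0,"z":0,"ax":0,"ay":0,"az":0,"fingers":85}]'

```text
clock: 9.5
ee_pos: [0.5033, 0.0365, 0.278]
ee_rot: [0.785, 0.619, -0.0, -0.0]
ft_force: [-1.3, 1.1, -0.4]
opening: 0.0846
finger_force: 0.0
```

```bash
python3 - <<'E'
from h import *
look("w6");s=observe();print(s["clock"],s["ee_pos"],s["ee_rot"],s["ft_force"])
a=cv2.imread("pics/w6.png")
t=grab_frame("top")[:,:,::-1];t=cv2.resize(t[130:234,195:355],(512,333),interpolation=cv2.INTER_CUBIC)
cv2.imwrite("pics/top6.png",t)
sc=grab_frame("scene")[:,:,::-1];cv2.imwrite("pics/s6.png",sc);
sc=cv2.resize(sc[145:205,260:340],(288,216),interpolation=cv2.INTER_CUBIC)
c=np.zeros((600,800,3),np.uint8);c[:384,:512]=a;c[:216,512:]=sc;c[384:,:332]=cv2.resize(t,(332,216))
cv2.imwrite("pics/c6.png",c)
spots("wrist","tin_center","mirror_face","mirror_grip","camera_eye")
E
```

```text
9.55 [0.50323834 0.03825959 0.27822813] [ 7.84319176e-01  6.20357420e-01  1.58662940e-04 -2.77040015e-04] [ 0.76681408  0.84957824 -0.79725082]
wrist tin_center [([0.479, 0.148, 0.144], 0.82)]
wrist mirror_face [([0.639, -0.052, 0.17], 0.58)]
wrist mirror_grip [([0.639, -0.049, 0.172], 0.7)]
wrist camera_eye [([0.627, -0.08, 0.01], 0.69), ([0.687, -0.354, 0.037], 0.64)]
```

View pics/c6.png

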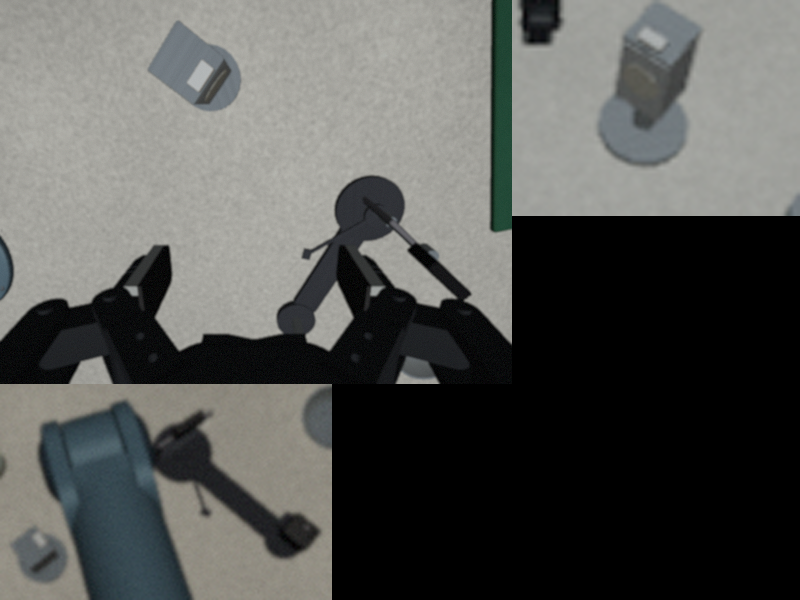

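The tin stands centred on the post with its seal toward the mirror (lid at w6 about 189,63). The mirror foot is at (370,208), the bar's top at about (440,272), the pointer tip at (306,254) and the camera foot at (296,319).

```bash
python3 - <<'E'
from h import *
print("lid",onz("w6",189,63,.148))
print("foot m",onz("w6",370,208,.005), "camfoot",onz("w6",296,319,.005),"tip",onz("w6",306,254,.032))
print("bar",onz("w6",440,272,.188),onz("w6",410,247,.188),onz("w6",469,297,.188))
# scene view bar: crop coords (690,143) of right panel scale 3.6, origin 155,180
u,v=155+(690-396)/3.6,180+143/3.6
print(tri(("scene",u,v),("w6",440,272)))
K,T=load("w6")
for z in (.005,.1,.139,.152,.188):
    p=np.array([.652,-.062,z]);q=T[:3,:3].T@(p-T[:3,3])*[1,-1,-1];print(z,(K@q/q[2])[:2])
E
```

```text
lid [0.47679877 0.15597146 0.148     ]
foot m [ 0.65228488 -0.06845045  0.005     ] camfoot [ 0.50861803 -0.23779021  0.005     ] tip [ 0.54523548 -0.10523542  0.032     ]
bar [ 0.6422016  -0.05631866  0.188     ] [ 0.61922867 -0.02652733  0.188     ] [ 0.66573539 -0.08773594  0.188     ]
[ 0.65246824 -0.06873643  0.17108343]
0.005 [369.29451589 204.01704785]
0.1 [401.2122593  231.53091331]
0.139 [420.09348057 247.80698191]
0.152 [427.51237417 254.20224732]
0.188 [452.00679113 275.31702615]
```

apply_moves --plan '[{"x":20,"y":-15,"z":0,"ax":0,"ay":0,"az":0.13,"fingers":85},{"x":30,"y":-22,"z":0,"ax":0,"ay":0,"az":0.14,"fingers":85},{"x":30,"y":-22,"z":0,"ax":0,"ay":0,"az":0.14,"fingers":85},{"x":30,"y":-22,"z":0,"ax":0,"ay":0,"az":0.14,"fingers":85},{"x":25,"y":-16,"z":0,"ax":0,"ay":0,"az":0.14,"fingers":85},{"x":14,"y":-10,"z":0,"ax":0,"ay":0,"az":0.14,"fingers":85},{"x":0,"y":0,"z":0,"ax":0,"ay":0,"az":0,"fingers":85},{"x":0,"y":0,"z":0,"ax":0,"ay":0,"az":0,"fingers":85}]'

```text
clock: 10.65
ee_pos: [0.652, -0.0682, 0.2778]
ee_rot: [0.468, 0.884, 0.0, -0.001]
ft_force: [-0.2, 2.1, 0.5]
opening: 0.0849
finger_force: 0.0
```

```bash
python3 - <<'E'
from h import *
look("w7");s=observe();print(s["clock"],s["ee_pos"],s["ee_rot"],s["ft_force"],s["joints"])
a=cv2.imread("pics/w7.png")
K,T=load("w7")
def proj(p): 
    q=T[:3,:3].T@(np.array(p)-T[:3,3])*[1,-1,-1];return (K@q/q[2])[:2].round(1)
print(proj([.6523,-.0686,.188]),proj([.6523,-.0686,.005]),proj([.6523,-.0686,.139]))
cv2.imwrite("pics/c7.png",cv2.resize(a,(800,600)))
E
```

```text
10.7 [ 0.65167242 -0.06737896  0.27814672] [ 4.67135041e-01  8.84185723e-01  1.85904623e-04 -6.52542904e-04] [-0.43078951 -0.30686636  0.17116173] [ 0.74841329  0.57136284 -1.00139078  1.5182508   0.48808236  1.32190097
  0.29636597]
[253.4 209.4] [253.7 164. ] [253.5 191.5]
```

View pics/c7.png

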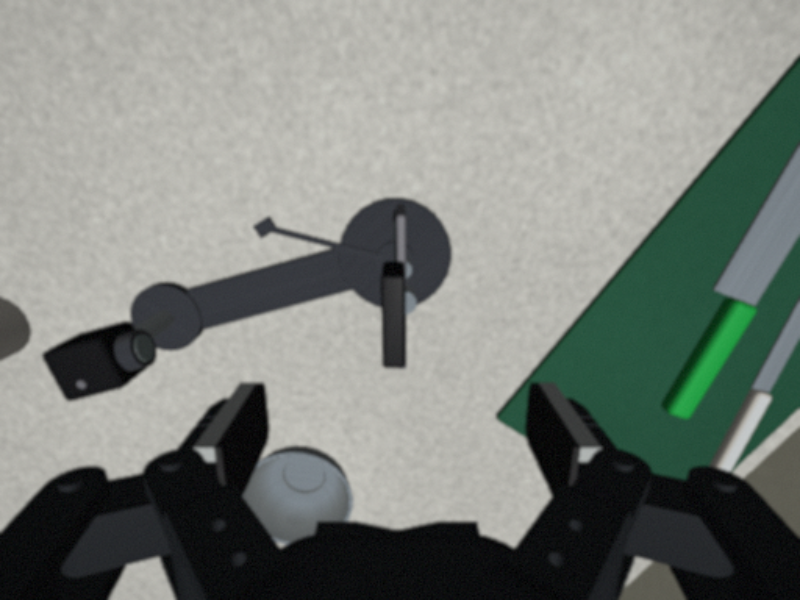

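The bar's top lies at (394,320) in the enlarged picture, centred between the fingers and aligned with the pads. The pointer tip is at (264,227). I'll descend and grip.

apply_moves --plan '[{"x":0,"y":0,"z":-30,"ax":0,"ay":0,"az":0,"fingers":85},{"x":0,"y":0,"z":-40,"ax":0,"ay":0,"az":0,"fingers":85},{"x":0,"y":0,"z":-30,"ax":0,"ay":0,"az":0,"fingers":85},{"x":0,"y":0,"z":0,"ax":0,"ay":0,"az":0,"fingers":85},{"x":0,"y":0,"z":0,"ax":0,"ay":0,"az":0,"fingers":30},{"x":0,"y":0,"z":0,"ax":0,"ay":0,"az":0,"fingers":20},{"x":0,"y":0,"z":0,"ax":0,"ay":0,"az":0,"fingers":4},{"x":0,"y":0,"z":0,"ax":0,"ay":0,"az":0,"fingers":4}]'

```text
clock: 11.5
ee_pos: [0.6535, -0.0689, 0.1803]
ee_rot: [0.467, 0.884, 0.001, 0.001]
ft_force: [0.1, -0.3, 0.2]
opening: 0.0275
finger_force: 0.0
```

apply_moves --plan '[{"x":0,"y":0,"z":0,"ax":0,"ay":0,"az":0,"fingers":4},{"x":0,"y":0,"z":0,"ax":0,"ay":0,"az":0,"fingers":4},{"x":0,"y":0,"z":0,"ax":0,"ay":0,"az":0,"fingers":4},{"x":0,"y":0,"z":0,"ax":0,"ay":0,"az":0,"fingers":4}]'

```text
clock: 11.9
ee_pos: [0.6514, -0.0703, 0.1797]
ee_rot: [0.468, 0.884, -0.002, -0.001]
ft_force: [-5.8, -0.9, 6.3]
opening: 0.0112
finger_force: 60.1
```

```bash
python3 - <<'E'
from h import *
s=observe();print(s["clock"],s["ee_pos"],s["ee_rot"],s["ft_force"],s["moment"])
m=np.array([.6523,-.0686])
S=1.5625
f=onz("w7",396/S,252/S,.004);t=onz("w7",264/S,227/S,.032);c=onz("w7",167/S,316/S,.004)
print(f,t,c)
ang=lambda p,o:np.degrees(np.arctan2(p[1]-o[1],p[0]-o[0]))%360
for o in (m,f): print(ang(t,o),np.linalg.norm(t[:2]-o[:2]),ang(c,o))
E
```

```text
11.9 [ 0.65138095 -0.07025516  0.17970925] [ 4.67542082e-01  8.83968693e-01 -1.83244121e-03 -6.26433436e-04] [-5.81760358 -0.86152953  6.30901835] [-0.29447562  0.96219243  0.00581218]
[ 0.64990707 -0.06581349  0.004     ] [ 0.54584232 -0.10505333  0.032     ] [ 0.50634411 -0.23665752  0.004     ]
198.9022734241177 0.11252592223822147 229.02608686928025
200.66002189489723 0.11121707150667012 229.9591289226748
```

apply_moves --plan '[{"x":0,"y":0,"z":0,"ax":0,"ay":0,"az":-0.05,"fingers":4},{"x":0,"y":0,"z":0,"ax":0,"ay":0,"az":-0.09,"fingers":4},{"x":0,"y":0,"z":0,"ax":0,"ay":0,"az":-0.1,"fingers":4},{"x":0,"y":0,"z":0,"ax":0,"ay":0,"az":-0.1,"fingers":4},{"x":0,"y":0,"z":0,"ax":0,"ay":0,"az":-0.1,"fingers":4},{"x":0,"y":0,"z":0,"ax":0,"ay":0,"az":-0.1,"fingers":4},{"x":0,"y":0,"z":0,"ax":0,"ay":0,"az":-0.08,"fingers":4},{"x":0,"y":0,"z":0,"ax":0,"ay":0,"az":0,"fingers":4}]'

```text
clock: 12.7
ee_pos: [0.6507, -0.0704, 0.1797]
ee_rot: [0.715, 0.699, -0.003, -0.0]
ft_force: [-7.3, -1.5, 7.4]
opening: 0.0111
finger_force: 60.1
```

apply_moves --plan '[{"x":0,"y":0,"z":0,"ax":0,"ay":0,"az":0,"fingers":4},{"x":0,"y":0,"z":0,"ax":0,"ay":0,"az":0,"fingers":4},{"x":0,"y":0,"z":0,"ax":0,"ay":0,"az":0,"fingers":4}]'

```text
clock: 13.0
ee_pos: [0.6507, -0.0704, 0.1797]
ee_rot: [0.715, 0.699, -0.003, -0.0]
ft_force: [-7.9, -2.2, 7.4]
opening: 0.0112
finger_force: 60.2
```

```bash
python3 - <<'E'
from h import *
s=observe();print(s["clock"],s["ee_pos"],s["ee_rot"],s["ft_force"],s["finger_force"])
q=s["ee_rot"];print("tool y deg",np.degrees(2*np.arctan2(q[1],q[0]))-90)
look("w8");spots("wrist","seal","tin_center","sight","mirror_face","camera_eye")
t=grab_frame("top")[:,:,::-1];c=grab_frame("scene")[:,:,::-1]
cv2.imwrite("pics/t8.png",t);cv2.imwrite("pics/s8.png",c)
a=cv2.imread("pics/w8.png")
z=lambda i,x,y,w,h,W,H:cv2.resize(i[y:y+h,x:x+w],(W,H),interpolation=cv2.INTER_CUBIC)
o=np.zeros((600,800,3),np.uint8)
o[:300,:400]=z(a,0,0,512,384,400,300)
o[:300,400:]=z(c,155,150,160,120,400,300)
o[300:,:400]=z(t,200,130,160,120,400,300)
o[300:,400:]=z(a,0,0,256,192,400,300)
cv2.imwrite("pics/c8.png",o)
E
```

```text
13.0 [ 0.65069422 -0.07043506  0.17969492] [ 7.14915470e-01  6.99205750e-01 -2.63881165e-03 -4.75571680e-04] [-7.94421054 -2.24115192  7.44258943] 60.16920447349548
tool y deg -1.272965268313456
wrist seal []
wrist tin_center [([0.652, -0.057, 0.186], 0.32)]
wrist sight [([0.622, -0.028, 0.035], 0.73)]
wrist mirror_face [([0.651, -0.052, 0.187], 0.91), ([0.644, -0.068, 0.013], 0.72)]
wrist camera_eye [([0.644, -0.069, 0.011], 0.8)]
```

View pics/c8.png

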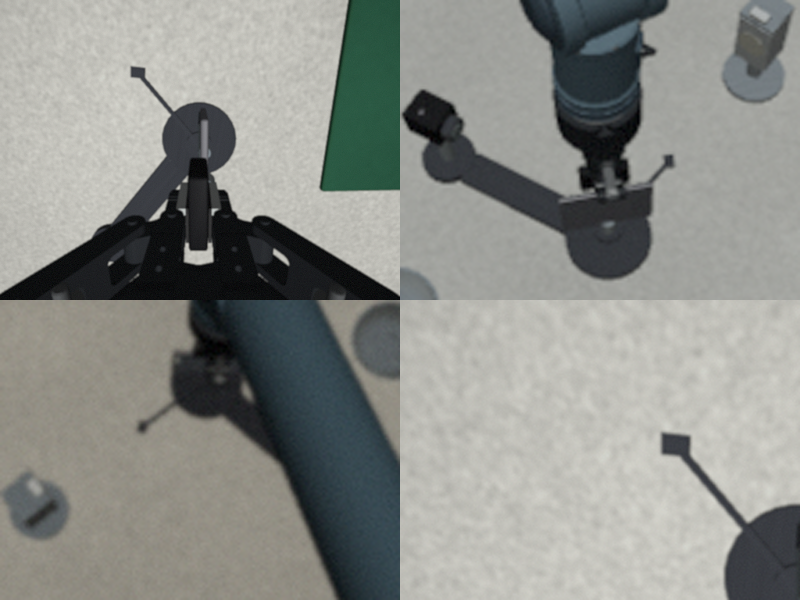

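Pointer tip now shows at w8 (176,92), scene (262.6,214) and top (256.8,180.8), aimed toward the post side. The tin still stands upright on the post.

```bash
python3 - <<'E'
from h import *
o=np.array([.6515,-.0685])
seal=np.array([.4896,.1392])
ang=lambda p,o:np.degrees(np.arctan2(p[1]-o[1],p[0]-o[0]))%360
for f,t,b in (("w8",(176,92.2),(254.7,178)),("scene",(262.6,214),(238.2,245.2)),("top",(256.8,180.8),(282,163.2))):
    T=onz(f,*t,.032);B=onz(f,*b,.004);print(f,T,B,ang(T,o),ang(T,B),np.linalg.norm(T[:2]-o))
# pointer line direction inside w8 : two points on rod at z .032
p1=onz("w8",176,92.2,.032);p2=onz("w8",(742-400)*.64,(524-300)*.64,.032);print("rod",ang(p1,p2))
print("need",ang(seal,o))
print("tin in scene/top: foot",onz("scene",296.6,180.8,.006),"disc ref .473,.1575")
E
```

```text
w8 [0.58190817 0.01927354 0.032     ] [ 0.6499883  -0.06804362  0.004     ] 128.40937479495994 127.94311382321365 0.112014361342789
scene [0.58494781 0.01896117 0.032     ] [ 0.65374676 -0.06861332  0.004     ] 127.26874322775174 128.15334961656882 0.10990291223820232
top [0.58209726 0.01449434 0.032     ] [ 0.65032787 -0.07093037  0.004     ] 129.90353807482052 128.61514342606944 0.10818872637195703
rod 127.63414609018935
need 127.93604620522676
tin in scene/top: foot [0.48118468 0.15566929 0.006     ] disc ref .473,.1575
```

The sight is at about 128.0° by three views and 127.9° is needed (margin about 3.9°), so I'll hand in.

```bash
python3 -c "
from cell import *
print(job_done())"
```

```text
the job is handed in; nothing more can be done
None
```

The tin stands released and upright on the post with its seal toward the mirror. The gripper holds the mirror so the sight line falls on the seal, within about 0.5° by measurement against a tolerance of about 3.9°. The job was handed in at about 13 s; no verdict was returned.

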